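# Sweep the used port caps into the discard tray

### The job

Tidy the anaesthesia work mat: with the fingertips, sweep the three used red caps across the mat through the open side of the yellow-walled tray, until each lies flat and wholly inside it, past the tray's open edge. Slide them steadily, without flicking, lifting or tipping them, and leave the two medicine vials and everything else on the table where they are.

Things in the scene. Friction and masses are not known exactly. Their poses are not given: they have to be found in the camera images.
- tray: fixed discard tray right of the caps: three yellow walls 25 mm high, 6 mm thick, round a pale floor level with the mat; its own +y side is open, without wall or step, edged by a flat red stripe, and faces world +y within 0.25 rad. Inside 200 x 120 mm (its x, y). Origin: centre of the inside, at mat level; inner wall faces at x = +-100 mm and y = -60 mm, open edge at y = +60 mm
- cap1: used breathing-circuit port cap: a solid red plastic disc, 30 mm diameter, 16 mm high, about 10 to 21 g, lying flat on the mat, alike to the other two; slides on the mat and does not roll. Origin: centre of its underside, so z = 0 at rest; its z axis is up, its yaw means nothing
- cap2: used breathing-circuit port cap: a solid red plastic disc, 30 mm diameter, 16 mm high, about 10 to 21 g, lying flat on the mat, alike to the other two; slides on the mat and does not roll. Origin: centre of its underside, so z = 0 at rest; its z axis is up, its yaw means nothing
- cap3: used breathing-circuit port cap: a solid red plastic disc, 30 mm diameter, 16 mm high, about 10 to 21 g, lying flat on the mat, alike to the other two; slides on the mat and does not roll. Origin: centre of its underside, so z = 0 at rest; its z axis is up, its yaw means nothing
- vial1: full medicine vial standing upright among the caps, to be left alone: amber glass with a paper band, aluminium collar and blue top, 25 mm diameter, 51 mm high, 50 g. Origin: centre of its underside, z axis up
- vial2: full medicine vial standing upright among the caps, to be left alone: amber glass with a paper band, aluminium collar and blue top, 25 mm diameter, 51 mm high, 50 g. Origin: centre of its underside, z axis up
- elbow: clean white elbow connector, to be left alone: a 30 mm block with two 22 mm stubs, 50 mm high, at the far side of the mat. Origin: centre of the block's underside
- laryngoscope: steel laryngoscope lying to the left of the caps, to be left alone: handle 120 mm long along its x, 28 mm thick, with a blade reaching 95 mm to its +y at the +x end. Origin: on the table under the middle of the handle
- bottle: white plastic bottle with a blue cap, standing, to be left alone: 60 mm diameter, 130 mm high. Origin: centre of its underside
Not all that is in view belongs to the job. What is shaped like the cap1 but black is not meant.

How it is judged:
By the outcome, as a careful person would: the job done as asked, in the order asked, and still so for the second after the job is handed in, with the robot touching nothing.
It also fails if it takes over 72 s, if anything falls off the work surface, if the arm or the gripper's body presses on something with over 40 N, if the wrist force passes 120 N, or if a joint passes its speed limit or range.

### The arm

A 6-joint arm with a two-finger parallel gripper is mounted at the origin on the work surface. World frame = base frame: x ahead of the robot, y to its left, z up, the work surface at z = 0. Lengths are in m, angles in rad, forces in N, time in s.
With the tool pointing down it reaches from about 0.375 to 0.825 m from the base axis. Payload 5.5 kg.
Tool frame: the origin (TCP) lies on the centre line of the jaws, within the pads' length; the fingertips stand 25 mm ahead of it and the grasp point (between the pads) lies 6 mm ahead of it; z points along the fingers, y is the line along which they close (so a half turn about z gives the same grasp; the last joint's range is limited). The gripper opens to 85 mm and grips with 20 to 120 N. Pads are 22 mm wide; open, the fingers measure 114 mm over their backs; the gripper's body (76 mm by 85 mm) begins 54 mm behind the grasp point. The pads swing forward as they close: fully open they stand 13 mm farther back than shut.
Start: joints at [-1.204, 0.314, -0.047, 1.21, 0, 1.571], TCP at [0.215, -0.56, 0.256] pointing down, gripper open.
Joint ranges: [-2.67, 2.67], [-0.69, 1.73], [-1.03, 1.25], [-2.08, 2.16], [-1.42, 1.45], [-3.14, 3.14]. Speed limits (rad/s): [2.39, 2.39, 3.01, 3.14, 3.14, 3.14].

### API

Orientations are given as a unit quaternion [w, x, y, z].
In Python, from cell import manip, viewer, boxes_of, masks_of gives the robot as it stands. The module is installed in compiled form; this text tells all that it offers.
- The arm moves only by the tool carry_out, never from a script. Its argument "moves" is a list that holds one entry, the list of rows, each a list of 7 numbers: the opening, from 0 (shut) to 1 (fully open), then the shift along the tool's x, y, z in units of 30 mm (1.0 is 30 mm), then the turn, a rotation vector about the tool's x, y, z in units of 6 degrees (1.0 is 6 degrees). A call has 1 to 20 rows; each row is the pose to reach, as a shift and turn from the pose commanded when the call began, along the tool's axes at that moment; what a row does not reach only later rows make up. A row lasts 1/8 s, in which the tool goes at most 62.5 mm and 10.7 degrees, less where a joint would pass 70% of its speed; a pose out of reach is approached as far as the arm can. A call with a gripper value outside its range is refused whole. The fingers move at their own pace and stop on an object; the grip force is fixed at half the most. Time passes only in rows, so rows that repeat a pose let the fingers close. It gives the time, the measured TCP pose, the force, the opening and the grip force at its end, in the units of the state.
- manip.observe(): the state, without advancing time (a new reading comes with each control period).
- viewer.snapshot(name): name is "scene" or "side" or "wrist"; returns a dict with "frame" (480x640x3 uint8, blue, green, red), "range_z" (480x640 float32, m along the optical axis (not along the pixel's ray), 0 where there is no reading), "camera_matrix" (3x3 intrinsics, pixels), "k1" (the pictures are not rectified: a ray, as slopes to the right and down, at radius r is drawn at 1 + k1 r^2 times it, then the intrinsics apply), "R" (3x3) and "t" (3): a world point X has camera coordinates R X + t; the wrist camera has in their place "mount" (4x4, takes a point from camera to tool coordinates, whose origin is the TCP and whose axes are the flange's). Camera axes: x right, y down, z forward; pixel columns grow to the right and rows downward; lengths in m; the calibration is good to about 2 mm. A picture is of the moment at which its call begins: read the wrist's pose just before it.
- manip.close_job(): hands the job in; it is judged then, once.
Trained networks look in the newest picture that a camera, given by its name, has taken for a name from the list of things; names that differ only in an ending like _2 or _b are one class to them, and where a whole thing is asked for, a point or a joint stands for the part that bears it (a point fixed in the world has none). Each returns a list of dicts, best first, with "conf" (0 to 1); they miss things now and then, are a little off and sometimes report something else, mostly with a low value. They report only what shows in the picture. A call takes as long as a camera call. They do not tell look-alikes from the thing itself.
- boxes_of(camera, target): "centre" ([x, y, z] in m, in world coordinates, good to about 4 mm: the middle of the surface that is visible of it).
- masks_of(camera, target): "region" (480x640 bool, what is visible of it).
The state is a dict: "clock": time; "qpos": joint angles; "joint_velocities": joint speeds; "joint_efforts": joint torques, N m; "ee_pos": TCP position; "ee_rot": TCP orientation; "wrist_force": force on the tool from outside, world axes, zero at the start; "moment": the same for the moment, N m; "opening": finger opening in m; "gripper_force": force on a finger pad.
Only numpy, scipy, OpenCV 4.12 (cv2) and the standard library are available. Lean on these libraries where they do the work, as an engineer would, in place of code of your own. Each camera call takes 0.05 s, during which the arm holds its last target. There are 200 camera calls.

## Working session

There is one attempt and no reset: what is moved stays moved. The work goes in short steps, Python scripts to look and compute and a tool call to move; the robot and the scene stay as the last step left them, time stands still between calls to the robot, and variables do not carry over. Pictures are saved under pics/ and viewed, at most 10 in all, crops included, and the job is handed in when it is done.

Besides the shell and the picture viewer there is one more tool, called after ">>>" by a JSON object that holds its "method" and its "body", one argument or row to a line. carry_out: Moves the arm, as the interface text tells. Its arguments: {"type":"object","properties":{"moves":{"type":"array"}},"required":["moves"]}

```bash
mkdir -p pics
cat > h.py <<'E'
import numpy as np, cv2
from cell import manip, viewer, boxes_of, masks_of
def snap(c,name=None):
    s=viewer.snapshot(c)
    if name: cv2.imwrite('pics/'+name,s['frame'])
    return s
def pix2world(s,m):
    v,u=np.nonzero(m); z=s['range_z'][v,u]; k=z>0; u,v,z=u[k],v[k],z[k]
    K=s['camera_matrix']; d=np.array([s['k1'],0,0,0,0],float)
    p=cv2.undistortPoints(np.c_[u,v].astype(float)[:,None],K,d)[:,0]
    P=np.c_[p*z[:,None],z]
    return (P-s['t'])@s['R']
def w2pix(s,X):
    return cv2.projectPoints(np.atleast_2d(X).astype(float),cv2.Rodrigues(s['R'])[0],s['t'],s['camera_matrix'],np.array([s['k1'],0,0,0,0],float))[0][:,0]
E
cat > m.py <<'E'
from h import *
import sys
np.set_printoptions(precision=4,suppress=True)
for c in ['scene','side']:
    s=snap(c,c+sys.argv[1]+'.png')
    print(c, 'campos',-s['R'].T@s['t'])
    for t in ['cap1','vial1','tray','elbow','laryngoscope','bottle']:
        print(t,[(np.round(b['centre'],4).tolist(),round(b['conf'],2),w2pix(s,b['centre'])[0].astype(int).tolist()) for b in boxes_of(c,t) if b['conf']>.2])
o=manip.observe(); print(o['clock'],o['ee_pos'],o['ee_rot'],o['opening'])
E
python3 m.py 0
```

```text
scene campos [0.8712 0.36   0.6897]
cap1 [([0.6235, 0.1732, 0.0146], 0.86, [369, 299]), ([0.6941, 0.1631, 0.0184], 0.86, [326, 320]), ([0.5697, 0.0278, 0.0177], 0.69, [336, 212]), ([0.566, 0.2289, 0.0125], 0.58, [424, 306]), ([0.4675, 0.0508, 0.0162], 0.51, [394, 191]), ([0.686, 0.0379, 0.0369], 0.37, [279, 249])]
vial1 [([0.5209, 0.1852, 0.0373], 0.93, [430, 260]), ([0.6868, 0.0341, 0.0357], 0.82, [277, 248]), ([0.5696, 0.0284, 0.018], 0.45, [336, 212])]
tray [([0.5664, -0.2583, 0.0039], 0.63, [241, 112])]
elbow [([0.7917, 0.096, 0.023], 0.67, [241, 322])]
laryngoscope [([0.5733, 0.3202, 0.0187], 0.96, [466, 356]), ([0.6214, 0.1725, 0.015], 0.26, [370, 298])]
bottle [([0.7336, 0.2809, 0.0876], 0.8, [362, 392])]
side campos [0.3592 0.5416 0.5695]
cap1 [([0.615, 0.1783, 0.0183], 0.89, [273, 307]), ([0.6864, 0.1648, 0.0119], 0.8, [236, 284]), ([0.556, 0.1289, 0.0132], 0.73, [327, 301]), ([0.5584, 0.2375, 0.0162], 0.73, [286, 357]), ([0.4618, 0.0521, 0.0204], 0.66, [411, 286]), ([0.5656, 0.0284, 0.0109], 0.54, [352, 255])]
vial1 [([0.6783, 0.0396, 0.033], 0.87, [285, 224]), ([0.5135, 0.1852, 0.0377], 0.84, [337, 331])]
tray [([0.5626, -0.2622, 0.0037], 0.94, [419, 164])]
elbow [([0.7907, 0.1, 0.0261], 0.85, [204, 226])]
laryngoscope [([0.5455, 0.3248, 0.0225], 0.71, [256, 415])]
bottle [([0.7927, 0.1009, 0.0267], 0.69, [203, 226])]
0.7 [ 0.2152 -0.5601  0.2563] [ 0.      0.9832  0.1824 -0.    ] 0.08555361803974865
```

View pics/scene0.png

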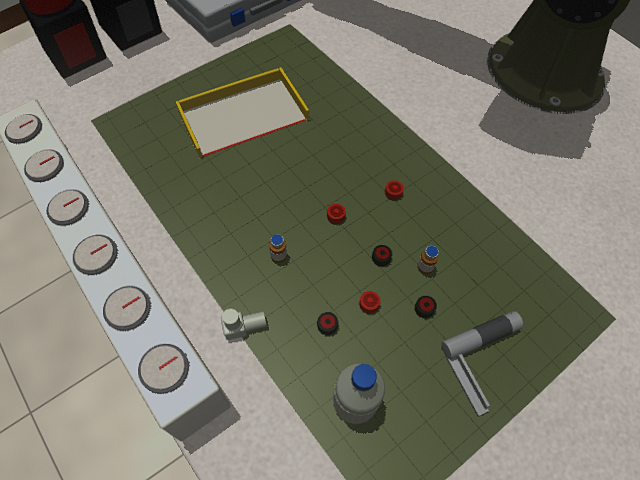

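View pics/side0.png

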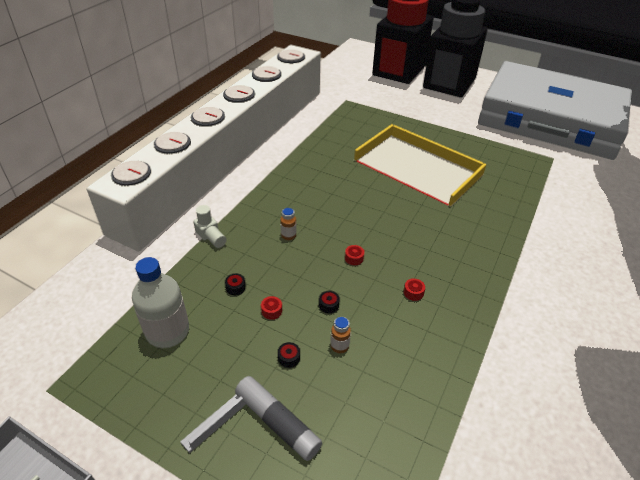

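The three red caps are at scene pixels (395,190), (336,213) and (370,300). The black-bodied look-alikes, which I'll leave alone, are at (382,255), (327,322) and (426,306). The vials are at (278,248) and (430,258), and the tray is at (241,112) with its red open edge facing the caps. Next I'll measure precisely and check the choice in one crop.

```bash
cat > pos.py <<'E'
from h import *
np.set_printoptions(precision=4,suppress=True)
def grid(s):
    return pix2world_all(s)
def allpts(s):
    m=s['range_z']>0; P=np.full((480,640,3),np.nan); P[m]=pix2world(s,m); return P
def things(c,tgts=('cap1','vial1')):
    s=viewer.snapshot(c); P=allpts(s); f=s['frame']
    for t in tgts:
        for r in masks_of(c,t):
            if r['conf']<.3: continue
            Q=P[r['region']]; F=f[r['region']]; k=np.isfinite(Q[:,0]); Q,F=Q[k],F[k]
            if len(Q)<20: continue
            zt=np.percentile(Q[:,2],95); top=Q[Q[:,2]>max(zt-.004,.008)]
            if len(top)<5: continue
            (x,y),rad=cv2.minEnclosingCircle(top[:,:2].astype(np.float32))
            redf=np.mean((F[:,2]>100)&(F[:,1]<60))
            print(c,t,round(r['conf'],2),'ctr %.4f %.4f r %.4f ztop %.4f red %.2f'%(x,y,rad,zt,redf))
    return s,P
if __name__=='__main__':
    for c in ['scene','side']:
        s,P=things(c); h=cv2.cvtColor(s['frame'],cv2.COLOR_BGR2HSV)
        near=(P[...,1]<-.1)&(P[...,1]>-.45)&(P[...,0]>.35)&(P[...,0]<.8)&(P[...,2]>-.01)&(P[...,2]<.04)
        y=near&(h[...,0]>18)&(h[...,0]<34)&(h[...,1]>150)&(h[...,2]>100)
        r=near&((h[...,0]<8)|(h[...,0]>172))&(h[...,1]>120)&(h[...,2]>80)
        w=near&(h[...,1]<60)&(h[...,2]>130)
        for n,m in [('yellow',y),('stripe',r),('floor',w)]:
            Q=P[m]; b=cv2.minAreaRect(Q[:,:2].astype(np.float32)*1000); print(n,len(Q),np.round(b[0],1),np.round(b[1],1),round(b[2],2),np.median(Q[:,2])); print(cv2.boxPoints(b).round(0).tolist())
    cv2.imwrite('pics/crop1.png',cv2.resize(s['frame'][190:380,190:450],None,fx=3,fy=3))
E
python3 pos.py
```

```text
scene cap1 0.82 ctr 0.6930 0.1639 r 0.0151 ztop 0.0183 red 0.27
scene cap1 0.72 ctr 0.5643 0.2285 r 0.0152 ztop 0.0183 red 0.03
scene cap1 0.6 ctr 0.6244 0.1747 r 0.0156 ztop 0.0186 red 0.46
scene cap1 0.6 ctr 0.5589 0.1263 r 0.0151 ztop 0.0185 red 0.04
scene cap1 0.51 ctr 0.5682 0.0250 r 0.0154 ztop 0.0182 red 0.40
scene vial1 0.97 ctr 0.5156 0.1793 r 0.0104 ztop 0.0522 red 0.01
scene vial1 0.86 ctr 0.6828 0.0295 r 0.0105 ztop 0.0522 red 0.00
yellow 588 [ 558.7 -267.5] [154.3 222.6] 78.11 0.02506275417068897
[[434.0, -320.0], [652.0, -366.0], [684.0, -215.0], [466.0, -169.0]]
stripe 195 [ 578.5 -195.5] [  7.6 199. ] 78.81 0.0012922673807824736
[[480.0, -180.0], [675.0, -219.0], [677.0, -211.0], [482.0, -172.0]]
floor 6771 [ 575.3 -314.8] [270.6 449.8] 89.86 0.0009897975758205325
[[350.0, -450.0], [800.0, -451.0], [801.0, -180.0], [351.0, -179.0]]
side cap1 0.84 ctr 0.6211 0.1750 r 0.0156 ztop 0.0190 red 0.69
side cap1 0.81 ctr 0.6895 0.1646 r 0.0154 ztop 0.0190 red 0.26
side cap1 0.71 ctr 0.5608 0.2292 r 0.0155 ztop 0.0190 red 0.26
side cap1 0.69 ctr 0.4588 0.0457 r 0.0156 ztop 0.0193 red 0.58
side cap1 0.58 ctr 0.5649 0.0262 r 0.0144 ztop 0.0192 red 0.60
side cap1 0.42 ctr 0.7259 0.2729 r 0.0146 ztop 0.1308 red 0.00
side vial1 0.75 ctr 0.5121 0.1790 r 0.0109 ztop 0.0531 red 0.00
side vial1 0.74 ctr 0.6806 0.0293 r 0.0103 ztop 0.0527 red 0.00
yellow 590 [ 570.5 -274.1] [167.  234.1] 78.87 0.0253850165945907
[[440.0, -333.0], [669.0, -379.0], [701.0, -215.0], [472.0, -170.0]]
stripe 137 [ 576.1 -194.6] [  8.1 198.7] 78.94 0.0026407718922513554
[[478.0, -179.0], [673.0, -218.0], [674.0, -210.0], [479.0, -172.0]]
floor 5011 [ 574.9 -275.5] [450.4 348.9] 0.11 0.002494205194089119
[[349.0, -101.0], [350.0, -450.0], [800.0, -450.0], [800.0, -101.0]]
```

```bash
ls pics
```

```text
crop1.png
scene0.png
side0.png
```

View pics/crop1.png

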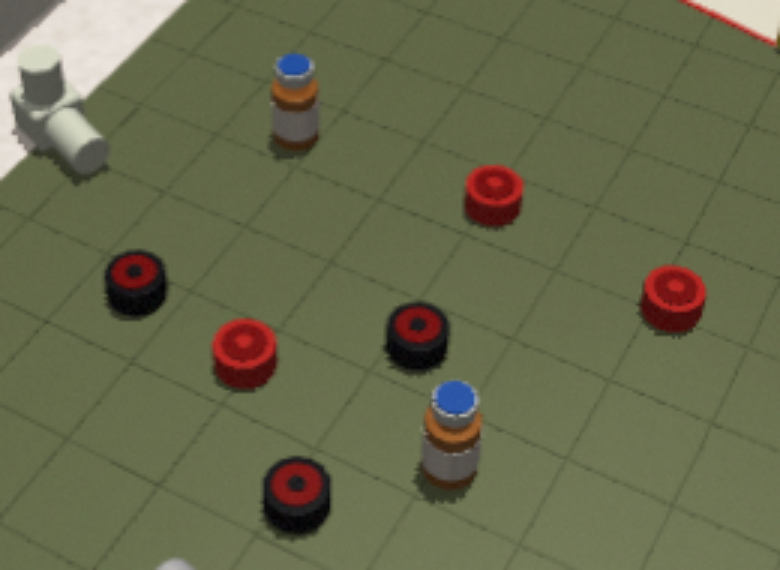

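The crop confirms the choice: all-red caps at (494,195), (673,298) and (245,352), and black-bodied ones at (135,282), (418,333) and (297,495). My plan is to hold the jaws about 21 mm apart as a V-notch, with tool x along world +y, and push each cap toward −y. The middle cap, B, goes first.

>>> {"method": "carry_out", "body": {
  "moves": [
    [[0.25, 1.5, -1.2, 0.2, 0, 0, -1], [0.25, 3, -2.5, 0.4, 0, 0, -2], [0.25, 4.5, -3.8, 0.7, 0, 0, -3], [0.25, 6, -5, 1, 0, 0, -4], [0.25, 7.5, -6.3, 1.3, 0, 0, -5], [0.25, 9, -7.6, 1.6, 0, 0, -6], [0.25, 10.5, -8.8, 2, 0, 0, -7], [0.25, 12, -10.1, 2.3, 0, 0, -8], [0.25, 13.5, -11.3, 2.6, 0, 0, -9], [0.25, 15, -12.6, 2.9, 0, 0, -10], [0.25, 16.5, -13.9, 3.2, 0, 0, -11], [0.25, 17.7, -14.9, 3.4, 0, 0, -11.5], [0.25, 18.4, -15.4, 3.5, 0, 0, -11.5], [0.25, 18.57, -15.6, 3.53, 0, 0, -11.5], [0.25, 18.57, -15.6, 3.53, 0, 0, -11.5], [0.25, 18.57, -15.6, 3.53, 0, 0, -11.5], [0.25, 18.57, -15.6, 3.53, 0, 0, -11.5]]
  ]
}}

```text
clock: 3.12
ee_pos: [0.5671, 0.0755, 0.1507]
ee_rot: [0.0, 0.708, 0.707, -0.0]
wrist_force: [-0.3, -0.1, -0.6]
opening: 0.0216
gripper_force: 0.0
```

>>> {"method": "carry_out", "body": {
  "moves": [
    [[0.25, 0.05, 0, 0.7, 0, 0, 0], [0.25, 0.05, 0, 1.5, 0, 0, 0], [0.25, 0.05, 0, 2.3, 0, 0, 0], [0.25, 0.05, 0, 3, 0, 0, 0], [0.25, 0.05, 0, 3.4, 0, 0, 0], [0.25, 0.05, 0, 3.5, 0, 0, 0], [0.25, 0.05, 0, 3.5, 0, 0, 0]]
  ]
}}

```text
clock: 4.0
ee_pos: [0.5677, 0.078, 0.0459]
ee_rot: [0.0, 0.707, 0.707, 0.0]
wrist_force: [0.1, 0.8, -0.5]
opening: 0.0211
gripper_force: 0.0
```

Run:
```python
from pos import *
for c in ['side','scene']:
    s=snap(c); P=allpts(s); p=w2pix(s,[.567,.077,.02])[0].astype(int)
    m=(abs(P[...,0]-.567)<.04)&(abs(P[...,1]-.077)<.014)&(P[...,2]>.006)&(P[...,2]<.045)
    for a,b in [(0,.567),(.567,1)]:
        Q=P[m&(P[...,0]>a)&(P[...,0]<b)]
        if len(Q): print(c,len(Q),Q.min(0),Q.max(0))
    u,v=p; cr=s['frame'][max(v-90,0):v+90,max(u-120,0):u+120]; cv2.imwrite(f'pics/tip_{c}.png',cv2.resize(cr,None,fx=3,fy=3))
```

```text
side 110 [0.5418 0.0717 0.0228] [0.5559 0.0898 0.0449]
side 130 [0.5766 0.066  0.0229] [0.5898 0.0905 0.045 ]
scene 95 [0.545  0.0695 0.0217] [0.56   0.0896 0.0443]
scene 68 [0.5794 0.0764 0.0207] [0.5941 0.0901 0.0447]
```

View pics/tip_side.png

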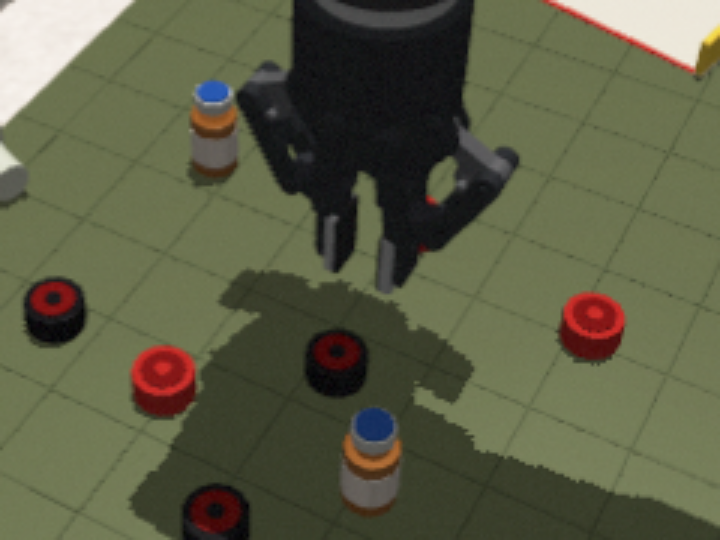

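The fingertips stand about 25–27 mm below the TCP, straddling the line behind the red cap. Because the knuckles stick out sideways, I'll check their height before passing the vials.

Run:
```python
from pos import *
for c in ['side','scene']:
    s=snap(c); P=allpts(s)
    for lo,hi in [(.03,.04),(.04,.05),(.05,.06),(.06,.07),(.07,.08)]:
      for sg in (-1,1):
        d=sg*(P[...,0]-.5677)
        Q=P[(d>lo)&(d<hi)&(abs(P[...,1]-.078)<.045)&(P[...,2]>.025)&(P[...,2]<.14)]
        if len(Q)>3: print(c,sg,lo,len(Q),'zmin',np.percentile(Q[:,2],3),'y',Q[:,1].min(),Q[:,1].max())
```

```text
side -1 0.03 210 zmin 0.07212045060510537 y 0.06859052615322118 0.09175460223988846
side 1 0.03 221 zmin 0.0696151778602871 y 0.06581333867846569 0.09229875940301968
side -1 0.04 262 zmin 0.07512197848968137 y 0.06889504514681047 0.09143059304976121
side 1 0.04 284 zmin 0.07667090963104174 y 0.06689332947942199 0.0915118057853471
side -1 0.05 191 zmin 0.0931543871695666 y 0.06597967521698986 0.09169231244937551
side 1 0.05 175 zmin 0.09631073030295138 y 0.06538245371473395 0.09190077644485956
side -1 0.06 105 zmin 0.11047729651564883 y 0.06481716285567807 0.09219636169551776
side 1 0.06 23 zmin 0.10991756497678597 y 0.06695069794402825 0.09139814162994847
scene -1 0.03 67 zmin 0.06784237237330179 y 0.08074067818805593 0.0915541493073021
scene 1 0.03 138 zmin 0.07190375332857923 y 0.06835883919142857 0.09188416678139068
scene -1 0.04 68 zmin 0.07649339123065933 y 0.08526945359492974 0.0904264023600936
scene 1 0.04 197 zmin 0.07608556226366232 y 0.06706445686097945 0.09100838575313207
scene -1 0.05 84 zmin 0.0962628137239322 y 0.07740310005498212 0.0906927150377134
scene 1 0.05 148 zmin 0.09123510762036642 y 0.06626146296008294 0.09153575020627999
scene -1 0.06 10 zmin 0.11282024091824432 y 0.07494477835497006 0.08847245995443329
scene 1 0.06 123 zmin 0.10991870852229492 y 0.06518422315128555 0.09171110096763843
```

>>> {"method": "carry_out", "body": {
  "moves": [
    [[0.25, 0, 0, 0.1, 0, 0, 0], [0.25, 0, 0, 0.2, 0, 0, 0], [0.25, 0, 0, 0.3, 0, 0, 0], [0.25, 0, 0, 0.4, 0, 0, 0], [0.25, 0, 0, 0.45, 0, 0, 0], [0.25, 0, 0, 0.45, 0, 0, 0]]
  ]
}}

```text
clock: 4.95
ee_pos: [0.5672, 0.0781, 0.0317]
ee_rot: [-0.0, 0.707, 0.707, -0.0]
wrist_force: [0.4, -0.8, 0.0]
opening: 0.0214
gripper_force: 0.0
```

>>> {"method": "carry_out", "body": {
  "moves": [
    [[0.25, -0.3, 0, 0, 0, 0, 0], [0.25, -0.6, 0, 0, 0, 0, 0], [0.25, -0.8, 0, 0, 0, 0, 0], [0.25, -0.93, 0, 0, 0, 0, 0], [0.25, -1.03, 0, 0, 0, 0, 0], [0.25, -1.13, 0, 0, 0, 0, 0], [0.25, -1.25, 0, 0, 0, 0, 0], [0.25, -1.4, 0, 0, 0, 0, 0], [0.25, -1.6, 0, 0, 0, 0, 0], [0.25, -1.85, 0, 0, 0, 0, 0], [0.25, -2.15, 0, 0, 0, 0, 0], [0.25, -2.45, 0, 0, 0, 0, 0], [0.25, -2.75, 0, 0, 0, 0, 0], [0.25, -3.05, 0, 0, 0, 0, 0], [0.25, -3.35, 0, 0, 0, 0, 0], [0.25, -3.65, 0, 0, 0, 0, 0], [0.25, -3.9, 0, 0, 0, 0, 0], [0.25, -4.1, 0, 0, 0, 0, 0], [0.25, -4.2, 0, 0, 0, 0, 0], [0.25, -4.25, 0, 0, 0, 0, 0]]
  ]
}}

```text
clock: 7.45
ee_pos: [0.5674, -0.0495, 0.0319]
ee_rot: [-0.0, 0.707, 0.707, 0.0]
wrist_force: [-0.1, 0.6, 0.2]
opening: 0.0215
gripper_force: 0.0
```

Run:
```python
from pos import *
for c in ['side','scene']:
    things(c)
```

```text
side cap1 0.97 ctr 0.5553 0.1273 r 0.0164 ztop 0.0192 red 0.25
side cap1 0.76 ctr 0.4590 0.0454 r 0.0154 ztop 0.0194 red 0.25
side cap1 0.75 ctr 0.6217 0.1746 r 0.0156 ztop 0.0191 red 0.60
side cap1 0.71 ctr 0.6894 0.1632 r 0.0160 ztop 0.0191 red 0.27
side cap1 0.67 ctr 0.5607 0.2293 r 0.0156 ztop 0.0190 red 0.32
side cap1 0.6 ctr 0.5636 -0.0572 r 0.0210 ztop 0.0226 red 0.51
side vial1 0.7 ctr 0.6794 0.0302 r 0.0097 ztop 0.0527 red 0.00
side vial1 0.62 ctr 0.5121 0.1795 r 0.0104 ztop 0.0528 red 0.00
scene cap1 0.81 ctr 0.5589 0.1270 r 0.0151 ztop 0.0183 red 0.22
scene cap1 0.71 ctr 0.4630 0.0447 r 0.0156 ztop 0.0185 red 0.00
scene cap1 0.67 ctr 0.5640 0.2290 r 0.0152 ztop 0.0182 red 0.23
scene cap1 0.63 ctr 0.6936 0.1645 r 0.0149 ztop 0.0183 red 0.34
scene cap1 0.56 ctr 0.6240 0.1749 r 0.0154 ztop 0.0183 red 0.75
scene vial1 0.85 ctr 0.6834 0.0295 r 0.0104 ztop 0.0522 red 0.00
scene vial1 0.77 ctr 0.5158 0.1786 r 0.0102 ztop 0.0521 red 0.00
```

The cap rides in the notch, so I'll carry on into the tray.

>>> {"method": "carry_out", "body": {
  "moves": [
    [[0.25, -0.1, 0, 0, 0, 0, 0], [0.25, -0.25, 0, 0, 0, 0, 0], [0.25, -0.5, 0, 0, 0, 0, 0], [0.25, -0.8, 0, 0, 0, 0, 0], [0.25, -1.15, 0, 0, 0, 0, 0], [0.25, -1.5, 0, 0, 0, 0, 0], [0.25, -1.9, 0, 0, 0, 0, 0], [0.25, -2.3, 0, 0, 0, 0, 0], [0.25, -2.7, 0, 0, 0, 0, 0], [0.25, -3.1, 0, 0, 0, 0, 0], [0.25, -3.5, 0, 0, 0, 0, 0], [0.25, -3.9, 0, 0, 0, 0, 0], [0.25, -4.3, 0, 0, 0, 0, 0], [0.25, -4.7, 0, 0, 0, 0, 0], [0.25, -5.1, 0, 0, 0, 0, 0], [0.25, -5.4, 0, 0, 0, 0, 0], [0.25, -5.65, 0, 0, 0, 0, 0], [0.25, -5.85, 0, 0, 0, 0, 0], [0.25, -5.95, 0, 0, 0, 0, 0], [0.25, -6, 0, 0, 0, 0, 0]]
  ]
}}

```text
clock: 10.25
ee_pos: [0.5675, -0.2294, 0.0319]
ee_rot: [-0.0, 0.707, 0.707, 0.0]
wrist_force: [-1.3, -0.1, 0.5]
opening: 0.0214
gripper_force: 0.0
```

>>> {"method": "carry_out", "body": {
  "moves": [
    [[0.25, 0.1, 0, 0, 0, 0, 0], [0.25, 0.3, 0, 0, 0, 0, 0], [0.25, 0.6, 0, -0.1, 0, 0, 0], [0.25, 1, 0, -0.6, 0, 0, 0], [0.25, 1.5, 0, -1.4, 0, 0, 0], [0.25, 2, 0, -2.3, 0, 0, 0], [0.25, 2, 0, -3, 0, 0, 0], [0.25, 2, 0, -3, 0, 0, 0]]
  ]
}}

```text
clock: 11.25
ee_pos: [0.5692, -0.1691, 0.1247]
ee_rot: [0.002, 0.707, 0.708, 0.001]
wrist_force: [0.9, -0.7, -0.6]
opening: 0.0215
gripper_force: 0.0
```

Run:
```python
from pos import *
for c in ['side','scene']:
    things(c,('cap1',))
```

```text
side cap1 0.93 ctr 0.5564 0.1259 r 0.0157 ztop 0.0190 red 0.25
side cap1 0.92 ctr 0.6213 0.1746 r 0.0154 ztop 0.0191 red 0.63
side cap1 0.79 ctr 0.6891 0.1634 r 0.0154 ztop 0.0191 red 0.27
side cap1 0.78 ctr 0.5597 0.2296 r 0.0151 ztop 0.0190 red 0.33
side cap1 0.72 ctr 0.4598 0.0457 r 0.0162 ztop 0.0193 red 0.37
scene cap1 0.86 ctr 0.4625 0.0442 r 0.0156 ztop 0.0188 red 0.17
scene cap1 0.85 ctr 0.5592 0.1259 r 0.0158 ztop 0.0185 red 0.21
scene cap1 0.81 ctr 0.5640 0.2294 r 0.0153 ztop 0.0182 red 0.23
scene cap1 0.69 ctr 0.6244 0.1743 r 0.0154 ztop 0.0181 red 0.68
scene cap1 0.68 ctr 0.6935 0.1636 r 0.0152 ztop 0.0183 red 0.31
scene cap1 0.62 ctr 0.5696 -0.2520 r 0.0161 ztop 0.0187 red 0.35
```

Cap B lies at (0.569, −0.252), inside the tray. Next is cap C, the far one.

>>> {"method": "carry_out", "body": {
  "moves": [
    [[0.25, 0.7, 0.1, 0, 0, 0, 0], [0.25, 2, 0.3, 0, 0, 0, 0], [0.25, 3.5, 0.5, 0, 0, 0, 0], [0.25, 5, 0.7, 0, 0, 0, 0], [0.25, 6.5, 0.95, 0, 0, 0, 0], [0.25, 8, 1.15, 0, 0, 0, 0], [0.25, 9.5, 1.4, 0, 0, 0, 0], [0.25, 11, 1.6, 0, 0, 0, 0], [0.25, 12.2, 1.8, 0, 0, 0, 0], [0.25, 12.8, 1.83, 0, 0, 0, 0], [0.25, 12.85, 1.83, 0, 0, 0, 0], [0.25, 12.85, 1.83, 0, 0, 0, 0], [0.25, 12.85, 1.83, 0, 0, 0, 0]]
  ]
}}

```text
clock: 13.08
ee_pos: [0.6222, 0.2147, 0.1219]
ee_rot: [0.0, 0.708, 0.707, -0.0]
wrist_force: [-0.3, -0.0, -0.2]
opening: 0.0216
gripper_force: 0.0
```

>>> {"method": "carry_out", "body": {
  "moves": [
    [[0.25, 0.05, 0.02, 0.5, 0, 0, 0], [0.25, 0.1, 0.02, 1.2, 0, 0, 0], [0.25, 0.1, 0.02, 1.9, 0, 0, 0], [0.25, 0.1, 0.02, 2.5, 0, 0, 0], [0.25, 0.1, 0.02, 2.85, 0, 0, 0], [0.25, 0.1, 0.02, 3, 0, 0, 0], [0.25, 0.1, 0.02, 3, 0, 0, 0], [0.25, 0.1, 0.02, 3, 0, 0, 0]]
  ]
}}

```text
clock: 14.08
ee_pos: [0.6234, 0.2193, 0.0327]
ee_rot: [0.0, 0.707, 0.707, 0.001]
wrist_force: [0.2, 0.7, -1.0]
opening: 0.0212
gripper_force: 0.0
```

>>> {"method": "carry_out", "body": {
  "moves": [
    [[0.25, -0.2, 0, 0.03, 0, 0, 0], [0.25, -0.4, 0, 0.03, 0, 0, 0], [0.25, -0.55, 0, 0.03, 0, 0, 0], [0.25, -0.68, 0, 0.03, 0, 0, 0], [0.25, -0.8, 0, 0.03, 0, 0, 0], [0.25, -0.92, 0, 0.03, 0, 0, 0], [0.25, -1.1, 0, 0.03, 0, 0, 0], [0.25, -1.35, 0, 0.03, 0, 0, 0], [0.25, -1.65, 0, 0.03, 0, 0, 0], [0.25, -2, 0, 0.03, 0, 0, 0], [0.25, -2.4, 0, 0.03, 0, 0, 0], [0.25, -2.8, 0, 0.03, 0, 0, 0], [0.25, -3.2, 0, 0.03, 0, 0, 0], [0.25, -3.6, 0, 0.03, 0, 0, 0], [0.25, -4, 0, 0.03, 0, 0, 0], [0.25, -4.4, 0, 0.03, 0, 0, 0], [0.25, -4.7, 0, 0.03, 0, 0, 0], [0.25, -4.9, 0, 0.03, 0, 0, 0], [0.25, -5, 0, 0.03, 0, 0, 0], [0.25, -5.05, 0, 0.03, 0, 0, 0]]
  ]
}}

```text
clock: 16.58
ee_pos: [0.6229, 0.0676, 0.031]
ee_rot: [-0.0, 0.707, 0.707, 0.0]
wrist_force: [-0.3, 0.4, -0.2]
opening: 0.0211
gripper_force: 0.1
```

>>> {"method": "carry_out", "body": {
  "moves": [
    [[0.25, -0.1, 0, 0, 0, 0, 0], [0.25, -0.25, 0, 0, 0, 0, 0], [0.25, -0.5, 0, 0, 0, 0, 0], [0.25, -0.8, 0, 0, 0, 0, 0], [0.25, -1.15, 0, 0, 0, 0, 0], [0.25, -1.5, 0, 0, 0, 0, 0], [0.25, -1.9, 0, 0, 0, 0, 0], [0.25, -2.3, 0, 0, 0, 0, 0], [0.25, -2.7, 0, 0, 0, 0, 0], [0.25, -3.1, 0, 0, 0, 0, 0], [0.25, -3.5, 0, 0, 0, 0, 0], [0.25, -3.9, 0, 0, 0, 0, 0], [0.25, -4.2, 0, 0, 0, 0, 0], [0.25, -4.4, 0, 0, 0, 0, 0], [0.25, -4.5, 0, 0, 0, 0, 0], [0.25, -4.5, 0, 0, 0, 0, 0]]
  ]
}}

```text
clock: 18.58
ee_pos: [0.6229, -0.0674, 0.031]
ee_rot: [-0.0, 0.707, 0.707, 0.0]
wrist_force: [-0.2, -0.1, 1.0]
opening: 0.0214
gripper_force: 0.0
```

Run:
```python
from pos import *
s,P=things('side'); things('scene')
cv2.imwrite('pics/mid.png',s['frame'])
```

```text
side cap1 0.9 ctr 0.5615 0.2296 r 0.0158 ztop 0.0191 red 0.31
side cap1 0.85 ctr 0.6891 0.1638 r 0.0154 ztop 0.0190 red 0.26
side cap1 0.78 ctr 0.5645 -0.2503 r 0.0151 ztop 0.0200 red 0.48
side cap1 0.7 ctr 0.4591 0.0448 r 0.0159 ztop 0.0193 red 0.24
side cap1 0.55 ctr 0.5562 0.1266 r 0.0154 ztop 0.0192 red 0.25
side vial1 0.9 ctr 0.6809 0.0301 r 0.0106 ztop 0.0528 red 0.00
side vial1 0.7 ctr 0.5128 0.1798 r 0.0101 ztop 0.0528 red 0.00
side vial1 0.6 ctr 0.4594 0.0458 r 0.0151 ztop 0.0193 red 0.25
side vial1 0.42 ctr 0.6274 -0.0868 r 0.0130 ztop 0.0195 red 0.53
scene cap1 0.86 ctr 0.5594 0.1263 r 0.0152 ztop 0.0184 red 0.26
scene cap1 0.83 ctr 0.6935 0.1639 r 0.0150 ztop 0.0185 red 0.33
scene cap1 0.83 ctr 0.5643 0.2291 r 0.0150 ztop 0.0185 red 0.26
scene cap1 0.76 ctr 0.4625 0.0453 r 0.0155 ztop 0.0185 red 0.00
scene vial1 0.98 ctr 0.5155 0.1792 r 0.0110 ztop 0.0520 red 0.00
scene vial1 0.61 ctr 0.6830 0.0290 r 0.0105 ztop 0.0523 red 0.00
```

View pics/mid.png

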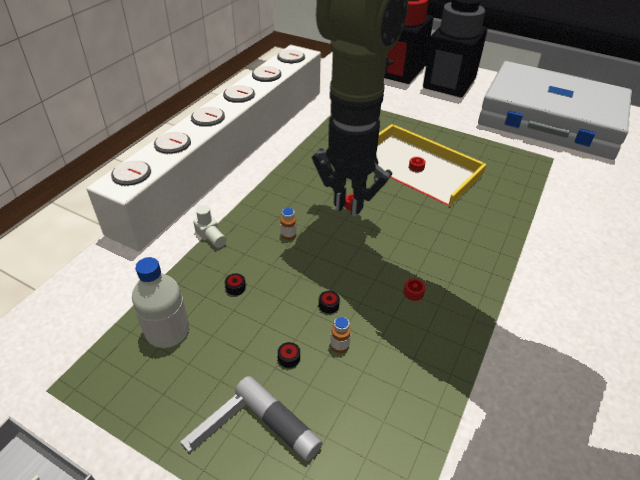

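Cap C rides in the notch at pixel (350,200), cap B is in the tray at (417,163), and nothing else has moved. I'll finish the C push.

>>> {"method": "carry_out", "body": {
  "moves": [
    [[0.25, -0.1, 0, 0, 0, 0, 0], [0.25, -0.25, 0, 0, 0, 0, 0], [0.25, -0.5, 0, 0, 0, 0, 0], [0.25, -0.8, 0, 0, 0, 0, 0], [0.25, -1.15, 0, 0, 0, 0, 0], [0.25, -1.5, 0, 0, 0, 0, 0], [0.25, -1.9, 0, 0, 0, 0, 0], [0.25, -2.3, 0, 0, 0, 0, 0], [0.25, -2.7, 0, 0, 0, 0, 0], [0.25, -3.1, 0, 0, 0, 0, 0], [0.25, -3.5, 0, 0, 0, 0, 0], [0.25, -3.9, 0, 0, 0, 0, 0], [0.25, -4.3, 0, 0, 0, 0, 0], [0.25, -4.65, 0, 0, 0, 0, 0], [0.25, -4.95, 0, 0, 0, 0, 0], [0.25, -5.2, 0, 0, 0, 0, 0], [0.25, -5.35, 0, 0, 0, 0, 0], [0.25, -5.43, 0, 0, 0, 0, 0], [0.25, -5.45, 0, 0, 0, 0, 0], [0.25, -5.45, 0, 0, 0, 0, 0]]
  ]
}}

```text
clock: 21.38
ee_pos: [0.623, -0.2307, 0.031]
ee_rot: [-0.0, 0.707, 0.707, -0.0]
wrist_force: [-0.5, -0.6, 0.3]
opening: 0.0216
gripper_force: 0.0
```

>>> {"method": "carry_out", "body": {
  "moves": [
    [[0.25, 0.1, 0, 0, 0, 0, 0], [0.25, 0.3, 0, 0, 0, 0, 0], [0.25, 0.6, 0, -0.1, 0, 0, 0], [0.25, 1, 0, -0.6, 0, 0, 0], [0.25, 1.5, 0, -1.4, 0, 0, 0], [0.25, 2, -0.2, -2.3, 0, 0, 0], [0.25, 3, -0.7, -3, 0, 0, 0], [0.25, 4.3, -1.5, -3, 0, 0, 0], [0.25, 5.8, -2.5, -3, 0, 0, 0], [0.25, 7.3, -3.5, -3, 0, 0, 0], [0.25, 8.6, -4.5, -3, 0, 0, 0], [0.25, 9.6, -5.2, -3, 0, 0, 0], [0.25, 10.5, -5.4, -3, 0, 0, 0], [0.25, 10.6, -5.4, -3, 0, 0, 0], [0.25, 10.6, -5.4, -3, 0, 0, 0], [0.25, 10.6, -5.4, -3, 0, 0, 0], [0.25, 10.6, -5.4, -3, 0, 0, 0]]
  ]
}}

```text
clock: 23.5
ee_pos: [0.4611, 0.0864, 0.121]
ee_rot: [0.0, 0.707, 0.707, -0.0]
wrist_force: [0.7, -0.1, -0.1]
opening: 0.0214
gripper_force: 0.0
```

Run:
```python
from pos import *
things('side',('cap1',)); things('scene',('cap1',))
```

```text
side cap1 0.88 ctr 0.4590 0.0459 r 0.0157 ztop 0.0191 red 0.60
side cap1 0.84 ctr 0.6891 0.1642 r 0.0155 ztop 0.0192 red 0.25
side cap1 0.66 ctr 0.5558 0.1267 r 0.0152 ztop 0.0193 red 0.26
side cap1 0.65 ctr 0.5598 0.2291 r 0.0157 ztop 0.0188 red 0.30
side cap1 0.56 ctr 0.6212 -0.2515 r 0.0151 ztop 0.0196 red 0.47
scene cap1 0.91 ctr 0.5588 0.1263 r 0.0152 ztop 0.0185 red 0.20
scene cap1 0.91 ctr 0.5644 0.2301 r 0.0152 ztop 0.0185 red 0.26
scene cap1 0.89 ctr 0.6933 0.1634 r 0.0152 ztop 0.0183 red 0.32
scene cap1 0.84 ctr 0.4633 0.0438 r 0.0159 ztop 0.0183 red 0.42
scene cap1 0.63 ctr 0.5695 -0.2501 r 0.0150 ztop 0.0187 red 0.41
```

Cap C is in at (0.623, −0.252). Now cap A: I'll lower behind it, then push obliquely so it clears the tray's near wall end.

>>> {"method": "carry_out", "body": {
  "moves": [
    [[0.25, 0, 0, 0.5, 0, 0, 0], [0.25, 0, 0, 1.2, 0, 0, 0], [0.25, 0, 0, 1.9, 0, 0, 0], [0.25, 0, 0, 2.5, 0, 0, 0], [0.25, 0, 0, 2.85, 0, 0, 0], [0.25, 0, 0, 3, 0, 0, 0], [0.25, 0, 0, 3, 0, 0, 0], [0.25, 0, 0, 3, 0, 0, 0]]
  ]
}}

```text
clock: 24.7
ee_pos: [0.4614, 0.0872, 0.0315]
ee_rot: [0.0, 0.707, 0.707, 0.0]
wrist_force: [0.9, 0.6, -0.2]
opening: 0.0215
gripper_force: 0.0
```

>>> {"method": "carry_out", "body": {
  "moves": [
    [[0.25, -0.2, 0, 0, 0, 0, 0], [0.25, -0.4, 0, 0, 0, 0, 0], [0.25, -0.53, 0, 0, 0, 0, 0], [0.25, -0.65, 0, 0, 0, 0, 0], [0.25, -0.77, 0, 0, 0, 0, 0], [0.25, -0.9, 0, 0, 0, 0, 0], [0.25, -1.05, 0.02, 0, 0, 0, 0], [0.25, -1.25, 0.06, 0, 0, 0, 0], [0.25, -1.5, 0.14, 0, 0, 0, 0], [0.25, -1.8, 0.25, 0, 0, 0, 0], [0.25, -2.1, 0.38, 0, 0, 0, 0], [0.25, -2.4, 0.51, 0, 0, 0, 0], [0.25, -2.7, 0.64, 0, 0, 0, 0], [0.25, -3, 0.77, 0, 0, 0, 0], [0.25, -3.3, 0.9, 0, 0, 0, 0], [0.25, -3.6, 1.03, 0, 0, 0, 0], [0.25, -3.85, 1.14, 0, 0, 0, 0], [0.25, -4.05, 1.23, 0, 0, 0, 0], [0.25, -4.15, 1.27, 0, 0, 0, 0], [0.25, -4.2, 1.3, 0, 0, 0, 0]]
  ]
}}

```text
clock: 27.2
ee_pos: [0.4999, -0.039, 0.031]
ee_rot: [-0.0, 0.707, 0.707, -0.0]
wrist_force: [0.1, 0.6, -0.2]
opening: 0.0213
gripper_force: 0.1
```

Run:
```python
from pos import *
for c in ['scene','side']:
    s=snap(c); P=allpts(s); h=cv2.cvtColor(s['frame'],cv2.COLOR_BGR2HSV)
    m=((h[...,0]<8)|(h[...,0]>172))&(h[...,1]>150)&(h[...,2]>60)&(P[...,2]>.008)&(P[...,2]<.03)&(abs(P[...,0]-.5)<.05)&(P[...,1]<.1)&(P[...,1]>-.15)
    Q=P[m]; print(c,len(Q),Q.min(0),Q.max(0))
print(manip.observe()['ee_pos'])
```

```text
scene 1 [ 0.4897 -0.0505  0.0175] [ 0.4897 -0.0505  0.0175]
side 159 [ 0.4929 -0.0761  0.0081] [ 0.5116 -0.045   0.0203]
[ 0.4999 -0.0389  0.031 ]
```

>>> {"method": "carry_out", "body": {
  "moves": [
    [[0.25, -0.1, 0.03, 0, 0, 0, 0], [0.25, -0.25, 0.09, 0, 0, 0, 0], [0.25, -0.5, 0.19, 0, 0, 0, 0], [0.25, -0.8, 0.31, 0, 0, 0, 0], [0.25, -1.15, 0.45, 0, 0, 0, 0], [0.25, -1.5, 0.57, 0, 0, 0, 0], [0.25, -1.85, 0.67, 0, 0, 0, 0], [0.25, -2.2, 0.74, 0, 0, 0, 0], [0.25, -2.55, 0.76, 0, 0, 0, 0], [0.25, -2.95, 0.74, 0, 0, 0, 0], [0.25, -3.35, 0.72, 0, 0, 0, 0], [0.25, -3.75, 0.7, 0, 0, 0, 0], [0.25, -4.15, 0.67, 0, 0, 0, 0], [0.25, -4.55, 0.64, 0, 0, 0, 0], [0.25, -4.95, 0.6, 0, 0, 0, 0], [0.25, -5.3, 0.57, 0, 0, 0, 0], [0.25, -5.6, 0.55, 0, 0, 0, 0], [0.25, -5.85, 0.55, 0, 0, 0, 0], [0.25, -5.97, 0.55, 0, 0, 0, 0], [0.25, -6, 0.55, 0, 0, 0, 0]]
  ]
}}

```text
clock: 29.8
ee_pos: [0.5165, -0.219, 0.031]
ee_rot: [-0.0, 0.707, 0.707, 0.0]
wrist_force: [-1.2, 0.7, 0.1]
opening: 0.0212
gripper_force: 0.1
```

>>> {"method": "carry_out", "body": {
  "moves": [
    [[0.25, 0, 0, 0, 0, 0, 0], [0.25, 0.1, 0, 0, 0, 0, 0], [0.25, 0.3, 0, 0, 0, 0, 0], [0.25, 0.6, 0, -0.1, 0, 0, 0], [0.25, 1, 0, -0.6, 0, 0, 0], [0.25, 1.5, 0, -1.4, 0, 0, 0], [0.25, 2.2, 0, -2.4, 0, 0, 0], [0.25, 3.2, 0, -3.5, 0, 0, 0], [0.25, 4.5, 0, -4.5, 0, 0, 0], [0.25, 5.2, 0, -5, 0, 0, 0], [0.25, 5.5, 0, -5, 0, 0, 0], [0.25, 5.5, 0, -5, 0, 0, 0], [0.25, 5.5, 0, -5, 0, 0, 0]]
  ]
}}

```text
clock: 31.42
ee_pos: [0.5158, -0.0544, 0.1802]
ee_rot: [-0.0, 0.707, 0.707, -0.001]
wrist_force: [-0.4, 0.8, -0.4]
opening: 0.0218
gripper_force: 0.0
```

Run:
```python
from pos import *
s,P=things('side'); things('scene')
cv2.imwrite('pics/end.png',s['frame'])
```

```text
side cap1 0.69 ctr 0.5570 0.1265 r 0.0154 ztop 0.0193 red 0.21
side cap1 0.67 ctr 0.6893 0.1634 r 0.0158 ztop 0.0191 red 0.24
side cap1 0.63 ctr 0.5386 -0.1548 r 0.1170 ztop 0.0200 red 0.43
side cap1 0.6 ctr 0.5612 0.2298 r 0.0155 ztop 0.0191 red 0.30
side cap1 0.55 ctr 0.5142 -0.2397 r 0.0159 ztop 0.0197 red 0.52
side cap1 0.48 ctr 0.6214 -0.2515 r 0.0170 ztop 0.0199 red 0.49
side vial1 0.96 ctr 0.5123 0.1795 r 0.0101 ztop 0.0528 red 0.00
side vial1 0.84 ctr 0.6804 0.0300 r 0.0104 ztop 0.0526 red 0.00
scene cap1 0.92 ctr 0.5646 0.2297 r 0.0154 ztop 0.0181 red 0.20
scene cap1 0.9 ctr 0.5594 0.1265 r 0.0152 ztop 0.0185 red 0.12
scene cap1 0.63 ctr 0.5689 -0.2515 r 0.0161 ztop 0.0190 red 0.36
scene cap1 0.59 ctr 0.6243 -0.2524 r 0.0162 ztop 0.0183 red 0.32
scene cap1 0.57 ctr 0.6934 0.1636 r 0.0152 ztop 0.0184 red 0.32
scene vial1 0.79 ctr 0.6828 0.0291 r 0.0100 ztop 0.0523 red 0.00
scene vial1 0.78 ctr 0.5155 0.1794 r 0.0105 ztop 0.0521 red 0.00
```

View pics/end.png

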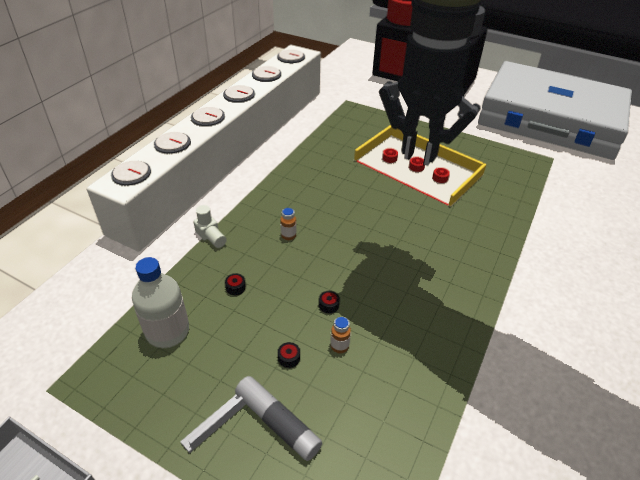

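All three red caps lie flat inside the tray at pixels (390,155), (417,164) and (441,174). The vials, black caps and everything else are where they were, and the gripper is clear.

```bash
python3 -c "
from cell import manip
print(manip.close_job())"
```

```text
the job is handed in; nothing more can be done
None
```

All three red caps were swept into the tray and lie flat inside it, past the open edge; the vials and everything else stayed where they were, and I handed the job in at about 31.5 s.

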